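# Pack the red-capped vial and shut the sample case

## Task

Pack the red-capped sample vial into the empty compartment of the white transport case, standing upright beside the bottle that is already packed and must stay standing in its own compartment. Then swing the blue lid over and press it fully shut.

Things in the scene. Friction and masses are not known exactly. Their poses are not given: they have to be found in the camera images.
- red_vial_center (a point): centre of the loose sample vial with the red screw cap, upright, 27 mm in diameter, 66 mm tall (centre 33 mm above its support), about 30 g; z is its long axis. Three like vials with white, black and blue caps stand near it, 75 mm or more from centre to centre.
- case: fixed white case, 98 (x) by 150 mm (y), rim 86 mm high, walls and floor 4 mm. Origin: centre of its underside, z up; +x to the robot's left, +y roughly to the robot. A low divider (top at z 34 mm) parts the empty compartment (x -45 to 45, y -19 to 71 mm) from the packed bottle's (y -71 to -23 mm). Lid hinge: along y at x = 49, z = 87 mm. A wall cabinet hangs over x > 0.57 m: move low.
- case_lid (a joint): blue lid's angle, rad: 0 shut, level on the rim; 1.57 upright; up to 2.1, leaning outwards past the case's +x side. A panel 6 mm thick, reaching 100 mm from the hinge, 152 mm wide; shut, its top is 93 mm above the worktop. A stiff hinge holds it at any angle; 2 to 3 N at the free edge moves it. No handle or latch: push its outer face.
- packed_bottle_center (a point): centre (half-way up) of the small white bottle, 38 mm in diameter, 75 mm tall, loose but already standing in the smaller compartment of the case; z is its long axis.
There are look-alikes about, which are no part of the job. What is shaped like the part that bears packed_bottle_center but green is not meant.

How it is judged:
By the outcome, as a careful person would: the job done as asked, in the order asked, and still so for the second after the job is handed in, with the robot touching nothing.
It also fails if it takes over 50 s, if anything falls off the work surface, if the arm or the gripper's body presses on something with over 40 N, if the wrist force passes 120 N, or if a joint passes its speed limit or range.

## Robot

A 6-joint arm with a two-finger parallel gripper is mounted at the origin on a cart in front of the work surface, level with it; the furniture and walls round the work are solid. World frame = base frame: x ahead of the robot, y to its left, z up, the work surface at z = 0. Lengths are in mm, angles in rad, forces in N, time in s.
With the tool pointing down it reaches from about 300 to 775 mm from the base axis. Payload 14.6 kg.
Tool frame: the origin (TCP) lies between the finger pads; the fingertips stand 11 mm ahead of it and the grasp point (between the pads) lies 8 mm behind it; z points along the fingers, y is the direction in which the jaws open and shut (so a half turn about z gives the same grasp; the last joint's range is limited). The gripper opens to 94 mm and grips with 3 to 60 N. Pads are 16 mm wide; open, the fingers measure 119 mm over their backs; the gripper's body (75 mm by 177 mm) begins 78 mm behind the grasp point.
Start: joints at [1.054, 0.3, 1.521, -0, 1.321, -0.067], TCP at [239.128, 495.285, 216.446] pointing down, gripper open.
Joint ranges: [-3.03, 3.03], [-0.79, 2.21], [0.23, 2.52], [-1.04, 4.18], [0, 3.07], [-2.55, 2.55]. Speed limits (rad/s): [2.22, 2.22, 2.57, 3.14, 3.14, 3.14].

## Interface

Orientations are given as [roll, pitch, yaw] about the fixed x, y, z axes, in that order (R = Rz(yaw) Ry(pitch) Rx(roll)).
In Python, from cell import * gives the robot as it stands.
- The arm moves only by the tool arm_command, never from a script. Its argument "deltas" is a list of rows, each an object with "xyz": the shift along the world's x, y, z in m, a list of three; "turn": the turn, a rotation vector about the world's x, y, z in rad, a list of three. A call has 1 to 12 rows; each row shifts and turns the commanded pose from where the row before left it; what a row does not reach is not made up. A row lasts 1/8 s, in which the tool goes at most 62.5 mm and 10.7 degrees, less where a joint would pass 70% of its speed; a pose out of reach is approached as far as the arm can. A call with a gripper value outside its range is refused whole. "gripper" is the closure, from 0 (fully open) to 1 (shut), set as the call begins (left out, the last holds). The fingers move at their own pace and stop on an object; "force" is the grip in N (left out, the last holds). Time passes only in rows, so rows that do not move let the fingers close. It gives the time, the measured TCP pose, the force and the opening at its end, in the units of the state.
- read_state(): the state, without advancing time (a new reading comes with each control period).
- camera(name): name is "side" or "top" or "wrist"; returns a dict with "color" (420x560x3 uint8, red, green, blue), "fx", "fy", "cx", "cy" (pixels), "rvec" (rotation vector, rad) and "tvec" (3), from world to camera coordinates, as OpenCV has them; the wrist camera has in their place "mount" (4x4, takes a point from camera to tool coordinates, whose origin is the TCP and whose axes are the flange's). Camera axes: x right, y down, z forward; pixel columns grow to the right and rows downward; lengths in mm; the calibration is good to about 2 mm. A picture is of the moment at which its call begins: read the wrist's pose just before it. There is no depth.
- sign_off(): hands the job in, once; it reports no verdict.
The state is a dict: "clock": time; "joints": joint angles; "qd": joint speeds; "effort": joint torques, N m; "eef_pos": TCP position; "eef_rot": TCP orientation; "wrist_force": force on the tool from outside, world axes, zero at the start; "moment": the same for the moment, N m; "finger_gap": finger opening in mm.
Only numpy, scipy, OpenCV 4.12 (cv2) and the standard library are available. Lean on these libraries where they do the work, as an engineer would, in place of code of your own. Each camera call takes 0.05 s, during which the arm holds its last target.

## Working session

There is one attempt and no reset: what is moved stays moved. The work goes in short steps, Python scripts to look and compute and a tool call to move; the robot and the scene stay as the last step left them, time stands still between calls to the robot, and variables do not carry over. Pictures are saved under pics/ and viewed, and the job is handed in when it is done.

Besides the shell and the picture viewer there is one more tool, called after "Emit:" by a JSON object that holds its "api" and its "payload". arm_command: Moves the arm, as the interface text tells. Its arguments: {"type":"object","properties":{"deltas":{"type":"array","items":{"type":"object","properties":{"xyz":{"type":"array","items":{"type":"number"}},"turn":{"type":"array","items":{"type":"number"}}}}},"gripper":{"type":"number"},"force":{"type":"number"}},"required":["deltas"]}

```bash
mkdir -p pics; ls
python3 - <<'E'
from cell import *
import cv2
s=read_state();print(s)
for n in ("side","top","wrist"):
    c=camera(n);cv2.imwrite(f"pics/{n}0.png",c["color"][:,:,::-1]);print(n,{k:v for k,v in c.items() if k!="color"})
E
```

```text
pics
{'clock': 0.0, 'joints': array([ 1.05438920e+00,  3.00462296e-01,  1.52161670e+00, -1.95958907e-05,
        1.32073085e+00, -6.65862502e-02]), 'qd': array([-9.99309778e-04,  1.30161598e-03,  1.57253187e-03, -1.52888635e-04,
       -2.34226130e-03,  4.55579867e-05]), 'effort': array([-1.12049293e-03, -5.31815064e+01, -3.52725792e+01,  7.07434723e-02,
        2.44842202e-02, -1.25744891e-04]), 'eef_pos': array([239.00736364, 495.05041562, 215.87609747]), 'eef_rot': array([-3.14037689e+00, -6.20502432e-05,  2.69177660e+00]), 'wrist_force': array([-0.71195483,  0.70441274,  0.13305268]), 'moment': array([-0.01783565, -0.07373366, -0.01376458]), 'finger_gap': 94.26512037269731}
side {'fx': 452.9186572178343, 'fy': 452.9186572178343, 'cx': 287.1966030772909, 'cy': 210.69757197497114, 'rvec': array([ 0.0677218 , -2.6386959 ,  1.64758259]), 'tvec': array([510.32757463,  95.66945286, 968.8078112 ])}
top {'fx': 419.74674210795786, 'fy': 419.74674210795786, 'cx': 281.5970913465388, 'cy': 206.68743565812892, 'rvec': array([ 2.1386409 , -2.18331227,  0.0928764 ]), 'tvec': array([  6.92020519, 497.5868323 , 935.46270402])}
wrist {'fx': 368.56276575532064, 'fy': 368.56276575532064, 'cx': 284.5894689700276, 'cy': 209.42752857742923, 'mount': array([[ 2.78235277e-04, -9.66371659e-01, -2.57149253e-01,
         7.47284973e+01],
       [ 9.99999771e-01,  4.27600546e-04, -5.24931860e-04,
         4.85815602e-01],
       [ 6.17236433e-04, -2.57149048e-01,  9.66371557e-01,
        -1.68365554e+02],
       [ 0.00000000e+00,  0.00000000e+00,  0.00000000e+00,
         1.00000000e+00]])}
```

View pics/side0.png

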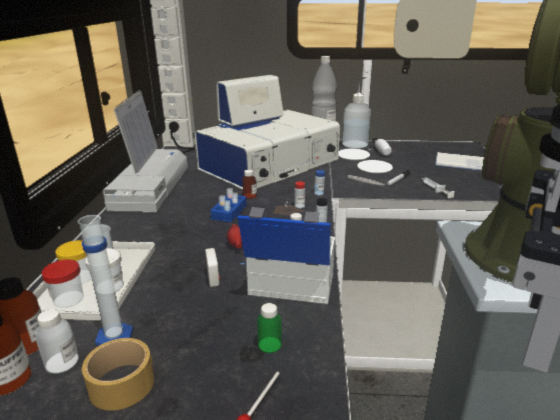

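View pics/top0.png

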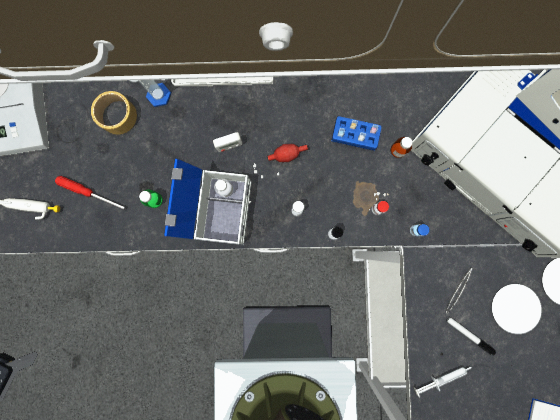

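View pics/wrist0.png

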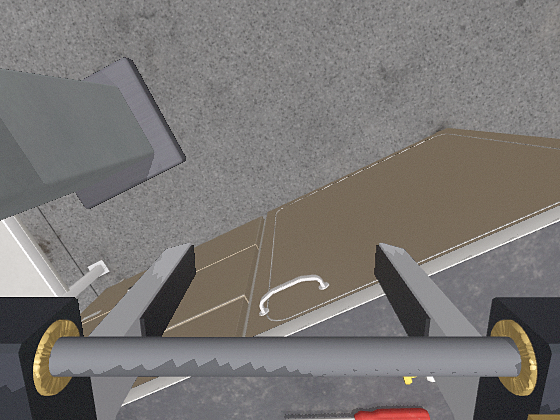

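The top view shows the case around (222,205), with the lid open on its left, the red vial at about (382,207), and the packed bottle at (222,187). The side view shows the red vial at about (300,193). I'll enlarge both.

Run:
```python
import cv2
t=cv2.imread("pics/top0.png");s=cv2.imread("pics/side0.png")
cv2.imwrite("pics/tc1.png",cv2.resize(t[150:255,155:260],None,fx=5.6,fy=5.6,interpolation=cv2.INTER_CUBIC))
cv2.imwrite("pics/tc2.png",cv2.resize(t[170:250,330:440],None,fx=7,fy=7,interpolation=cv2.INTER_CUBIC))
cv2.imwrite("pics/sc1.png",cv2.resize(s[160:310,210:360],None,fx=4,fy=4,interpolation=cv2.INTER_CUBIC))
```

```text
(no output)
```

View pics/tc1.png

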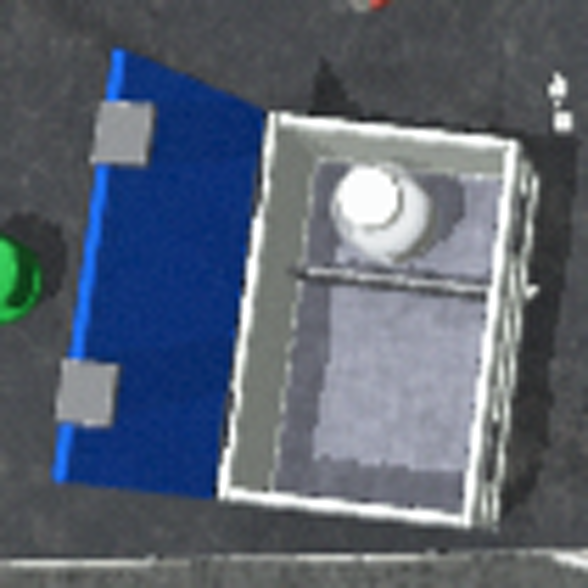

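View pics/tc2.png

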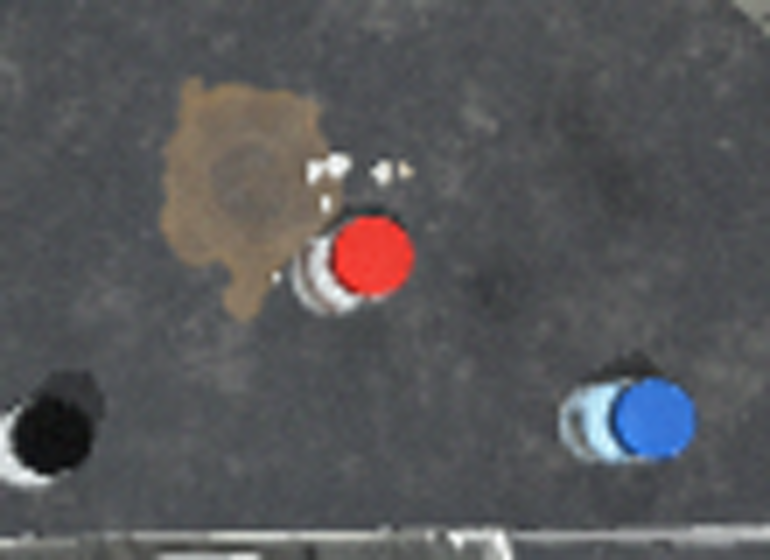

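View pics/sc1.png

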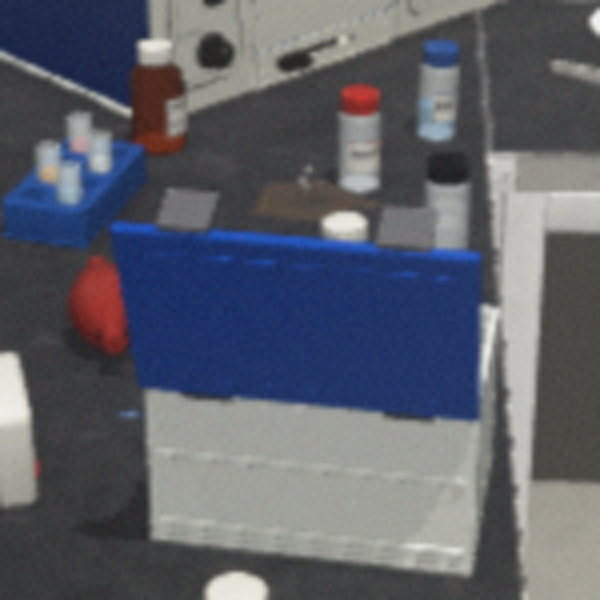

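```bash
cat > h.py <<'E'
import numpy as np, cv2, json
from cell import *
from scipy.spatial.transform import Rotation as Ro
def cams():
    return {n:camera(n) for n in ("side","top")}
def ray(c,p):
    R=Ro.from_rotvec(c["rvec"]).as_matrix(); o=-R.T@c["tvec"]
    d=R.T@np.array([(p[0]-c["cx"])/c["fx"],(p[1]-c["cy"])/c["fy"],1]);return o,d/np.linalg.norm(d)
def tri(rs):
    A=sum(np.eye(3)-np.outer(d,d) for o,d in rs);b=sum((np.eye(3)-np.outer(d,d))@o for o,d in rs)
    p=np.linalg.solve(A,b);return p,[np.linalg.norm((np.eye(3)-np.outer(d,d))@(p-o)) for o,d in rs]
def atz(r,z):
    o,d=r;return o+d*(z-o[2])/d[2]
def wray(c,s,p):
    R=Ro.from_euler("xyz",s["eef_rot"]).as_matrix();M=c["mount"]
    d=R@(M[:3,:3]@np.array([(p[0]-c["cx"])/c["fx"],(p[1]-c["cy"])/c["fy"],1]))
    return R@M[:3,3]+s["eef_pos"],d/np.linalg.norm(d)
def proj(c,P):
    return cv2.projectPoints(np.array(P,float).reshape(-1,1,3),c["rvec"],c["tvec"],np.array([[c["fx"],0,c["cx"]],[0,c["fy"],c["cy"]],[0,0,1]]),None)[0].reshape(-1,2)
E
python3 - <<'E'
from h import *
import pickle
np.set_printoptions(precision=1,suppress=True)
# intrinsics only: constants
C=cams();
pickle.dump({n:{k:v for k,v in c.items() if k!='color'} for n,c in C.items()},open('c.pkl','wb'))
t=lambda x,y:ray(C["top"],((x+.5)/5.6-.5+155,(y+.5)/5.6-.5+150))
t2=lambda x,y:ray(C["top"],((x+.5)/7-.5+330,(y+.5)/7-.5+170))
s=lambda x,y:ray(C["side"],((x+.5)/4-.5+210,(y+.5)/4-.5+160))
print("vial top",tri([t2(373,256),s(360,95)]),atz(t2(373,256),66))
print("blue",atz(t2(654,419),66),"black",atz(t2(53,434),66))
for p in [(268,113),(520,138),(472,525),(220,495)]:print("rim",atz(t(*p),86))
print("lid far",tri([t(118,50),s(112,227)]));print("lid near",tri([t(55,480),s(480,255)]))
print("bottle top",tri([t(370,197),s(345,223)]))
print("rim side hinge",atz(s(145,390),87),atz(s(478,418),87))
E
```

```text
vial top (array([ 490.5, -225.7,   63.2]), [np.float64(0.29267628442002236), np.float64(0.2926762844202248)]) [ 489.9 -225.1   66. ]
blue [ 437.3 -309.5   66. ] black [ 436.5 -123.7   66. ]
rim [575.7 165.9  86. ]
rim [563.6  68.2  86. ]
rim [414.9  88.2  86. ]
rim [428.3 184.4  86. ]
lid far (array([580.9, 199.1, 179.7]), [np.float64(0.20631124399380388), np.float64(0.20631124399378545)])
lid near (array([431.8, 219.4, 181.2]), [np.float64(0.31802029391408093), np.float64(0.318020293914012)])
bottle top (array([510.2, 117.1, 146.5]), [np.float64(21.801471740169664), np.float64(21.801471740169774)])
rim side hinge [574.8 175.   87. ] [428.4 190.6  87. ]
```

Emit:
{"api": "arm_command", "payload": {"deltas": [{"xyz": [0.0,-0.02,0.01]},{"xyz": [0.008,-0.04,0.01]},{"xyz": [0.013,-0.045,0]},{"xyz": [0.016,-0.045,0]},{"xyz": [0.016,-0.045,0]},{"xyz": [0.016,-0.045,0]},{"xyz": [0.016,-0.045,0]},{"xyz": [0.016,-0.045,0]},{"xyz": [0.016,-0.045,0]},{"xyz": [0.016,-0.045,0]},{"xyz": [0.016,-0.045,0]},{"xyz": [0.016,-0.045,0]}], "gripper": 0.36}}

```text
validation failed for argument at $.de...
```

Emit:
{"api": "arm_command", "payload": {"deltas": [{"xyz": [0.016,-0.045,0]},{"xyz": [0.016,-0.045,0]},{"xyz": [0.016,-0.045,-0.02]},{"xyz": [0.016,-0.025,-0.03]},{"xyz": [0,0,0]}]}}

```text
validation failed for argument at $.de...
```

Run:
```python
from h import *
s=read_state();print(s["clock"],s["eef_pos"],s["eef_rot"],s["finger_gap"],s["joints"])
c=camera("wrist");cv2.imwrite("pics/w1.png",c["color"][:,:,::-1])
import pickle;pickle.dump((s,{k:v for k,v in c.items() if k!='color'}),open('w1.pkl','wb'))
```

```text
0.25 [239.0797593  495.18096299 216.1822355 ] [-3.14102655e+00 -4.54176902e-05  2.69175634e+00] 94.24220724268847 [ 1.05437933e+00  3.00176121e-01  1.52126418e+00  7.89901075e-06
  1.32072023e+00 -6.65826576e-02]
```

View pics/w1.png

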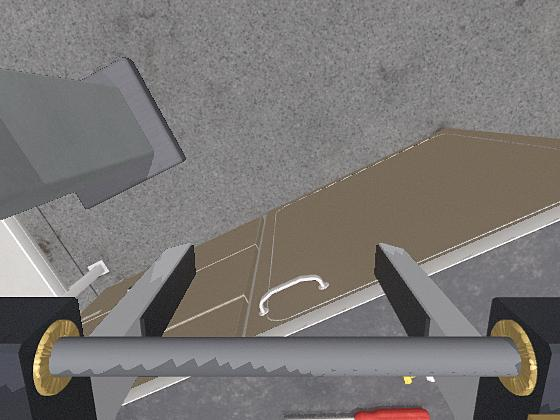

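The command was refused and the arm has not moved. Each row probably needs a "turn" as well.

Emit:
{"api": "arm_command", "payload": {"deltas": [{"xyz": [0.0,-0.02,0.01],"turn": [0,0,0]},{"xyz": [0.008,-0.04,0.01],"turn": [0,0,0]},{"xyz": [0.013,-0.045,0],"turn": [0,0,0]},{"xyz": [0.016,-0.045,0],"turn": [0,0,0]},{"xyz": [0.016,-0.045,0],"turn": [0,0,0]},{"xyz": [0.016,-0.045,0],"turn": [0,0,0]},{"xyz": [0.016,-0.045,0],"turn": [0,0,0]},{"xyz": [0.016,-0.045,0],"turn": [0,0,0]},{"xyz": [0.016,-0.045,0],"turn": [0,0,0]},{"xyz": [0.016,-0.045,0],"turn": [0,0,0]},{"xyz": [0.016,-0.045,0],"turn": [0,0,0]},{"xyz": [0.016,-0.045,0],"turn": [0,0,0]}], "gripper": 0.36}}

```text
clock: 1.8
eef_pos: [404.4, -16.3, 236.6]
eef_rot: [3.141, 0.001, 2.692]
wrist_force: [1.1, 0.9, -1.0]
finger_gap: 59.8
```

Emit:
{"api": "arm_command", "payload": {"deltas": [{"xyz": [0.018,-0.045,0],"turn": [0,0,0]},{"xyz": [0.018,-0.045,-0.01],"turn": [0,0,0]},{"xyz": [0.018,-0.045,-0.02],"turn": [0,0,0]},{"xyz": [0.018,-0.04,-0.02],"turn": [0,0,0]},{"xyz": [0.012,-0.03,-0.02],"turn": [0,0,0]},{"xyz": [0,0,0],"turn": [0,0,0]},{"xyz": [0,0,0],"turn": [0,0,0]}]}}

```text
clock: 2.68
eef_pos: [488.1, -219.3, 166.8]
eef_rot: [3.142, 0.0, 2.692]
wrist_force: [-0.6, -0.5, -0.1]
finger_gap: 60.1
```

Run:
```python
from h import *
s=read_state();print(s["clock"],s["eef_pos"],s["eef_rot"],s["finger_gap"],s["joints"])
c=camera("wrist");cv2.imwrite("pics/w1.png",c["color"][:,:,::-1])
import pickle;pickle.dump((s,{k:v for k,v in c.items() if k!='color'}),open('w1.pkl','wb'))
```

```text
2.675 [ 488.06764808 -219.27261601  166.81079771] [3.14151111e+00 1.05570820e-04 2.69186811e+00] 60.103691988254816 [-4.90742651e-01  3.12871357e-01  1.62396732e+00  9.18975931e-05
  1.20465184e+00 -1.61184734e+00]
```

View pics/w1.png

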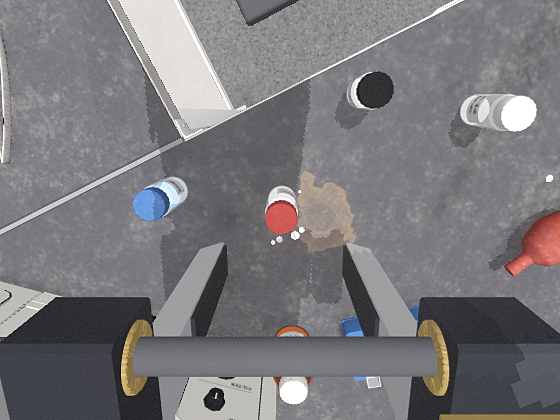

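The wrist view shows the red cap centred at about (281,217), between the fingers, with no neighbours in their way.

Run:
```python
from h import *
import pickle
s,c=pickle.load(open('w1.pkl','rb'));k=pickle.load(open('c.pkl','rb'))
print(atz(wray(c,s,(281,217)),66))
print(tri([wray(c,s,(281,217)),ray(k["top"],(382.8,206.1)),ray(k["side"],(299.6,183.4))]))
```

```text
[ 489.61404532 -222.65970817   66.        ]
(array([ 490.38203102, -224.16678894,   63.87453707]), [np.float64(1.222615428438184), np.float64(1.2677252401366605), np.float64(0.39371030956973446)])
```

Emit:
{"api": "arm_command", "payload": {"deltas": [{"xyz": [0.002,-0.005,0],"turn": [0,0,0]},{"xyz": [0,0,-0.02],"turn": [0,0,0]},{"xyz": [0,0,-0.03],"turn": [0,0,0]},{"xyz": [0,0,-0.03],"turn": [0,0,0]},{"xyz": [0,0,-0.03],"turn": [0,0,0]},{"xyz": [0,0,-0.02],"turn": [0,0,0]},{"xyz": [0,0,0],"turn": [0,0,0]}]}}

```text
clock: 3.6
eef_pos: [489.8, -224.3, 35.9]
eef_rot: [3.142, -0.002, 2.692]
wrist_force: [1.2, -0.0, 0.9]
finger_gap: 60.2
```

Emit:
{"api": "arm_command", "payload": {"deltas": [{"xyz": [0,0,0],"turn": [0,0,0]},{"xyz": [0,0,0],"turn": [0,0,0]},{"xyz": [0,0,0],"turn": [0,0,0]},{"xyz": [0,0,0],"turn": [0,0,0]},{"xyz": [0,0,0],"turn": [0,0,0]},{"xyz": [0,0,0],"turn": [0,0,0]}], "gripper": 0.9, "force": 12}}

```text
clock: 4.35
eef_pos: [490.3, -224.8, 36.7]
eef_rot: [-3.142, 0.001, 2.692]
wrist_force: [-0.4, -0.2, 4.4]
finger_gap: 26.7
```

Emit:
{"api": "arm_command", "payload": {"deltas": [{"xyz": [0,0,0.02],"turn": [0,0,0]},{"xyz": [0,0,0.045],"turn": [0,0,0]},{"xyz": [0,0.015,0.045],"turn": [0,0,-0.12]},{"xyz": [-0.002,0.03,0.015],"turn": [0,0,-0.12]},{"xyz": [-0.003,0.04,0],"turn": [0,0,-0.13]},{"xyz": [-0.003,0.045,0],"turn": [0,0,-0.13]},{"xyz": [-0.003,0.045,0],"turn": [0,0,-0.13]},{"xyz": [-0.003,0.045,0],"turn": [0,0,-0.13]},{"xyz": [-0.003,0.04,0],"turn": [0,0,-0.13]},{"xyz": [-0.003,0.033,0],"turn": [0,0,-0.13]},{"xyz": [-0.003,0.03,0],"turn": [0,0,-0.13]},{"xyz": [0,0.01,0],"turn": [0,0,-0.1]}]}}

```text
clock: 5.85
eef_pos: [466.7, 109.7, 161.2]
eef_rot: [-3.141, 0.0, 1.44]
wrist_force: [-0.2, -0.6, -1.9]
finger_gap: 26.8
```

Emit:
{"api": "arm_command", "payload": {"deltas": [{"xyz": [0,0,0],"turn": [0,0,0]},{"xyz": [0,0,0],"turn": [0,0,0]}]}}

```text
clock: 6.1
eef_pos: [467.1, 107.8, 161.3]
eef_rot: [-3.141, 0.0, 1.444]
wrist_force: [-0.2, -0.3, 0.3]
finger_gap: 26.4
```

Run:
```python
from h import *
s=read_state();print(s["clock"],s["eef_pos"],s["eef_rot"],s["finger_gap"],s["joints"])
c=camera("wrist");cv2.imwrite("pics/w2.png",c["color"][:,:,::-1])
import pickle;pickle.dump((s,{k:v for k,v in c.items() if k!='color'}),open('w2.pkl','wb'))
c=camera("top");cv2.imwrite("pics/t2.png",cv2.resize(c["color"][130:270,140:320,::-1],None,fx=4,fy=4,interpolation=cv2.INTER_CUBIC))
c=camera("side");cv2.imwrite("pics/s2.png",cv2.resize(c["color"][100:300,200:400,::-1],None,fx=3,fy=3,interpolation=cv2.INTER_CUBIC))
```

```text
6.1 [467.08451643 107.82844358 161.32905013] [-3.14131611e+00  1.98260792e-04  1.44374799e+00] 26.428304732970997 [ 1.50517277e-01  1.99398297e-01  1.78176072e+00 -1.25280034e-04
  1.16075393e+00  2.77615604e-01]
```

View pics/w2.png

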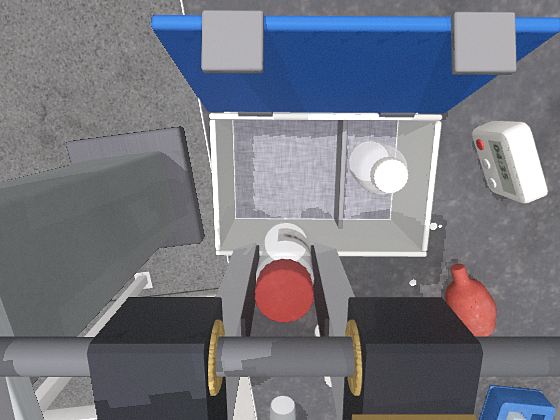

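View pics/t2.png

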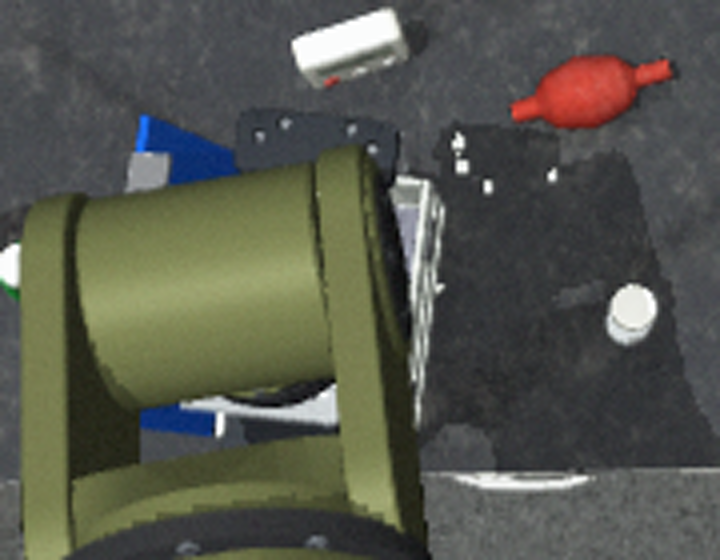

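View pics/s2.png

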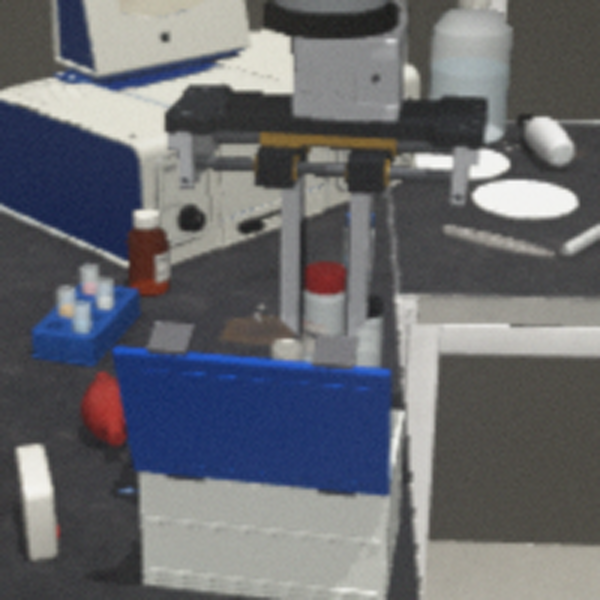

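The vial hangs upright between the fingers. In the wrist view the rim corners are about (210,115), (440,117), (428,255) and (217,253). I'll use them to check the case position.

Run:
```python
from h import *
import pickle
np.set_printoptions(precision=1,suppress=True)
s,c=pickle.load(open('w2.pkl','rb'))
P=[atz(wray(c,s,p),86) for p in [(211,117),(440,117),(428,254),(217,253)]];print(np.array(P),np.mean(P,0))
print("div",atz(wray(c,s,(341,123)),34),atz(wray(c,s,(341,226)),34),"bottle top",atz(wray(c,s,(389,175)),79), "vial", [atz(wray(c,s,(285,290)),z) for z in (170,191)])
P=[atz(wray(c,s,p),86) for p in []]
```

```text
[[429.3 184.7  86. ]
 [575.  166.1  86. ]
 [564.8  72.7  86. ]
 [417.   92.3  86. ]] [496.5 128.9  86. ]
div [519.2 167.9  34. ] [511.8  83.8  34. ] bottle top [542.4 131.2  79. ] vial [array([466.4, 100.7, 170. ]), array([467.8, 111.4, 191. ])]
```

Emit:
{"api": "arm_command", "payload": {"deltas": [{"xyz": [0,0.001,-0.02],"turn": [0,0,0]},{"xyz": [0,0,-0.03],"turn": [0,0,0]},{"xyz": [0,0,-0.03],"turn": [0,0,0]},{"xyz": [0,0,-0.02],"turn": [0,0,0]},{"xyz": [0,0,-0.01],"turn": [0,0,0]},{"xyz": [0,0,-0.006],"turn": [0,0,0]},{"xyz": [0,0,0],"turn": [0,0,0]}]}}

```text
clock: 7.12
eef_pos: [467.3, 109.2, 45.6]
eef_rot: [3.141, -0.0, 1.442]
wrist_force: [0.0, -0.7, -0.7]
finger_gap: 26.5
```

Emit:
{"api": "arm_command", "payload": {"deltas": [{"xyz": [0,0,-0.002],"turn": [0,0,0]},{"xyz": [0,0,-0.002],"turn": [0,0,0]},{"xyz": [0,0,0],"turn": [0,0,0]}]}}

```text
clock: 7.5
eef_pos: [467.1, 109.3, 41.5]
eef_rot: [3.141, -0.0, 1.442]
wrist_force: [-1.1, 0.2, 0.4]
finger_gap: 26.4
```

Emit:
{"api": "arm_command", "payload": {"deltas": [{"xyz": [0,0,-0.001],"turn": [0,0,0]},{"xyz": [0,0,-0.0005],"turn": [0,0,0]},{"xyz": [0,0,0],"turn": [0,0,0]}]}}

```text
clock: 7.88
eef_pos: [467.5, 109.3, 40.5]
eef_rot: [3.141, -0.0, 1.442]
wrist_force: [0.2, -1.3, 7.4]
finger_gap: 26.6
```

The vial is on the floor (7 N of contact), so I'll open part-way and lift.

Emit:
{"api": "arm_command", "payload": {"deltas": [{"xyz": [0,0,0],"turn": [0,0,0]},{"xyz": [0,0,0],"turn": [0,0,0]},{"xyz": [0,0,0],"turn": [0,0,0]},{"xyz": [0,0,0],"turn": [0,0,0]}], "gripper": 0.5}}

```text
clock: 8.38
eef_pos: [467.1, 109.3, 39.9]
eef_rot: [-3.141, 0.0, 1.442]
wrist_force: [-0.2, 0.6, 0.6]
finger_gap: 47.2
```

Emit:
{"api": "arm_command", "payload": {"deltas": [{"xyz": [0,0,0.01],"turn": [0,0,0]},{"xyz": [0,0,0.03],"turn": [0,0,0]},{"xyz": [0,0,0.04],"turn": [0,0,0]},{"xyz": [0,0,0.05],"turn": [0,0,0]},{"xyz": [0,0,0.05],"turn": [0,0,0]},{"xyz": [0,0,0.02],"turn": [0,0,0]},{"xyz": [0,0,0],"turn": [0,0,0]}]}}

```text
clock: 9.25
eef_pos: [467.5, 109.4, 241.6]
eef_rot: [3.139, -0.001, 1.442]
wrist_force: [-0.0, -0.6, -0.1]
finger_gap: 47.1
```

Run:
```python
from h import *
s=read_state();print(s["clock"],s["eef_pos"],s["eef_rot"],s["finger_gap"],s["joints"])
c=camera("wrist");cv2.imwrite("pics/w3.png",c["color"][:,:,::-1])
import pickle;pickle.dump((s,{k:v for k,v in c.items() if k!='color'}),open('w3.pkl','wb'))
```

```text
9.25 [467.46892074 109.35646254 241.58550064] [ 3.13852781e+00 -9.14175598e-04  1.44183102e+00] 47.13899475813752 [1.53477974e-01 1.21031682e-01 1.67797044e+00 2.44200030e-05
 1.33939234e+00 2.82439115e-01]
```

View pics/w3.png

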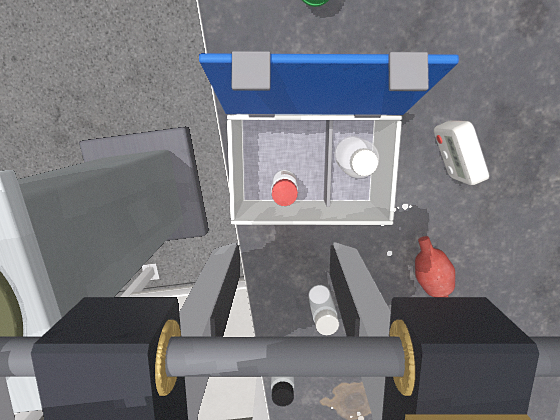

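The red vial stands upright in the empty compartment at about (285,190), and the bottle stands at (360,160). Now I'll close the fingers and go over and behind the lid.

Emit:
{"api": "arm_command", "payload": {"deltas": [{"xyz": [0,0.02,0.005],"turn": [0,0,0]},{"xyz": [0.001,0.035,0],"turn": [0,0,0]},{"xyz": [0.001,0.035,0],"turn": [0,0,0]},{"xyz": [0.001,0.03,0],"turn": [0,0,0]},{"xyz": [0.001,0.02,0],"turn": [0,0,0]},{"xyz": [0,0,0],"turn": [0,0,0]},{"xyz": [0,0,-0.025],"turn": [0,0,0]},{"xyz": [0,0,-0.03],"turn": [0,0,0]},{"xyz": [0,0,-0.02],"turn": [0,0,0]},{"xyz": [0,0,0],"turn": [0,0,0]}], "gripper": 1}}

```text
clock: 10.55
eef_pos: [470.7, 248.1, 168.7]
eef_rot: [-3.139, 0.002, 1.441]
wrist_force: [-0.9, -0.4, -0.6]
finger_gap: 0.3
```

Run:
```python
from h import *
s=read_state();print(s["clock"],s["eef_pos"],s["eef_rot"],s["finger_gap"],s["wrist_force"])
c=camera("side");cv2.imwrite("pics/s3.png",cv2.resize(c["color"][100:300,160:400,::-1],None,fx=3,fy=3,interpolation=cv2.INTER_CUBIC))
```

```text
10.55 [470.65521802 248.12188416 168.70486972] [-3.13919306e+00  1.62904448e-03  1.44094376e+00] 0.3289962514810396 [-0.9027656  -0.39096364 -0.60688746]
```

View pics/s3.png

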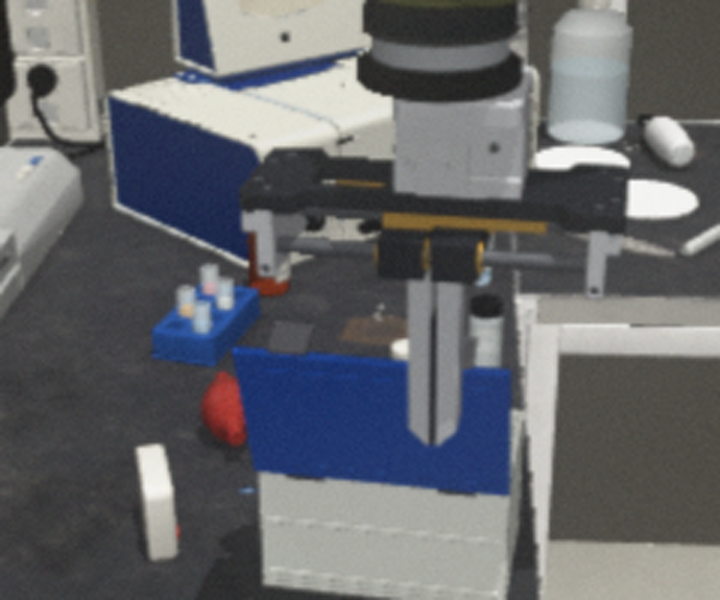

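The closed fingers are behind the lid's outer face, between its edges. I'll push it through an arc.

Emit:
{"api": "arm_command", "payload": {"deltas": [{"xyz": [-0.001,-0.01,0.001],"turn": [0,0,0]},{"xyz": [-0.0015,-0.01,0.001],"turn": [0,0,0]},{"xyz": [-0.0015,-0.01,0.001],"turn": [0,0,0]},{"xyz": [-0.0013,-0.01,0],"turn": [0,0,0]},{"xyz": [-0.0013,-0.01,0],"turn": [0,0,0]},{"xyz": [-0.0013,-0.01,0],"turn": [0,0,0]},{"xyz": [-0.0013,-0.01,0],"turn": [0,0,0]},{"xyz": [0,0,0],"turn": [0,0,0]}]}}

```text
clock: 11.6
eef_pos: [461.8, 178.5, 172.8]
eef_rot: [-3.141, 0.001, 1.441]
wrist_force: [-0.5, 0.1, 0.2]
finger_gap: 0.3
```

Run:
```python
from h import *
s=read_state();print(s["clock"],s["eef_pos"],s["eef_rot"],s["finger_gap"],s["wrist_force"])
c=camera("side");cv2.imwrite("pics/s4.png",cv2.resize(c["color"][100:300,160:400,::-1],None,fx=3,fy=3,interpolation=cv2.INTER_CUBIC))
```

```text
11.6 [461.79734892 178.50709448 172.83169927] [-3.14121827e+00  5.18400569e-04  1.44101145e+00] 0.33921773201258715 [-0.47526721  0.09646078  0.18244582]
```

View pics/s4.png

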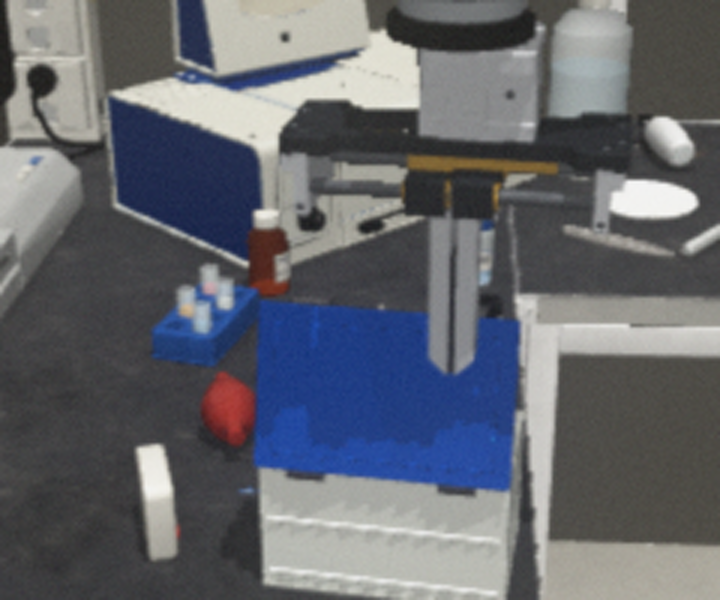

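The lid now leans inwards at about 75°. Continuing the arc.

Emit:
{"api": "arm_command", "payload": {"deltas": [{"xyz": [-0.0015,-0.011,-0.003],"turn": [0,0,0]},{"xyz": [-0.0013,-0.01,-0.004],"turn": [0,0,0]},{"xyz": [-0.001,-0.009,-0.005],"turn": [0,0,0]},{"xyz": [-0.001,-0.008,-0.006],"turn": [0,0,0]},{"xyz": [-0.001,-0.007,-0.007],"turn": [0,0,0]},{"xyz": [-0.001,-0.006,-0.008],"turn": [0,0,0]},{"xyz": [-0.0005,-0.005,-0.009],"turn": [0,0,0]},{"xyz": [-0.0005,-0.004,-0.009],"turn": [0,0,0]},{"xyz": [-0.0005,-0.003,-0.007],"turn": [0,0,0]},{"xyz": [0,-0.001,-0.005],"turn": [0,0,0]},{"xyz": [0,0,0],"turn": [0,0,0]}]}}

```text
clock: 13.02
eef_pos: [453.5, 115.2, 109.6]
eef_rot: [-3.141, 0.0, 1.442]
wrist_force: [0.7, -0.6, -0.5]
finger_gap: 0.7
```

Emit:
{"api": "arm_command", "payload": {"deltas": [{"xyz": [0,0,-0.003],"turn": [0,0,0]},{"xyz": [0,0,-0.002],"turn": [0,0,0]},{"xyz": [0,0,0],"turn": [0,0,0]}]}}

```text
clock: 13.4
eef_pos: [453.6, 115.3, 104.8]
eef_rot: [-3.141, -0.0, 1.442]
wrist_force: [0.4, 0.4, 0.2]
finger_gap: 0.5
```

Emit:
{"api": "arm_command", "payload": {"deltas": [{"xyz": [0,0,-0.001],"turn": [0,0,0]},{"xyz": [0,0,-0.001],"turn": [0,0,0]},{"xyz": [0,0,0],"turn": [0,0,0]}]}}

```text
clock: 13.78
eef_pos: [453.7, 115.3, 104.0]
eef_rot: [3.141, -0.0, 1.442]
wrist_force: [-7.3, -1.6, 15.7]
finger_gap: 0.5
```

Run:
```python
from h import *
s=read_state();print(s["clock"],s["eef_pos"],s["finger_gap"],s["wrist_force"])
c=camera("side");cv2.imwrite("pics/s5.png",cv2.resize(c["color"][100:300,160:400,::-1],None,fx=3,fy=3,interpolation=cv2.INTER_CUBIC))
```

```text
13.775 [453.74593583 115.3144928  104.00773546] 0.48924660989095936 [-7.25868511 -1.59217012 15.657103  ]
```

View pics/s5.png

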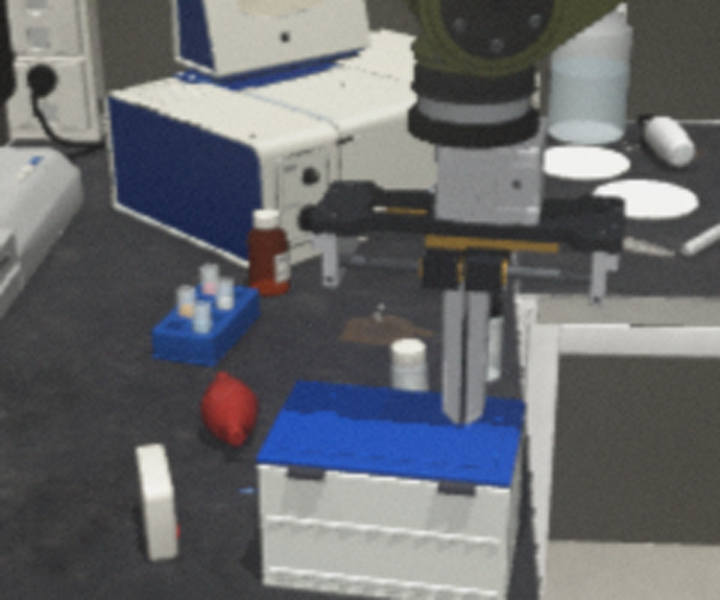

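The tip is at z = 93.0 with a firm 16 N, so the lid is against its stop. One more small press, then I'll retreat and check.

Emit:
{"api": "arm_command", "payload": {"deltas": [{"xyz": [0,0,-0.0005],"turn": [0,0,0]},{"xyz": [0,0,0],"turn": [0,0,0]}]}}

```text
clock: 14.08
eef_pos: [453.8, 115.3, 103.9]
eef_rot: [3.141, -0.0, 1.442]
wrist_force: [-9.3, -2.3, 20.7]
finger_gap: 0.2
```

Emit:
{"api": "arm_command", "payload": {"deltas": [{"xyz": [0,0,0.01],"turn": [0,0,0]},{"xyz": [0,0,0.03],"turn": [0,0,0]},{"xyz": [0,0,0.04],"turn": [0,0,0]},{"xyz": [-0.01,-0.03,0.04],"turn": [0,0,0]},{"xyz": [-0.01,-0.045,0.01],"turn": [0,0,0]},{"xyz": [-0.01,-0.045,0],"turn": [0,0,0]},{"xyz": [-0.01,-0.045,0],"turn": [0,0,0]},{"xyz": [-0.01,-0.045,0],"turn": [0,0,0]},{"xyz": [-0.01,-0.045,0],"turn": [0,0,0]},{"xyz": [0,-0.02,0],"turn": [0,0,0]},{"xyz": [0,0,0],"turn": [0,0,0]}]}}

```text
clock: 15.45
eef_pos: [393.4, -160.5, 232.5]
eef_rot: [-3.141, -0.0, 1.44]
wrist_force: [-0.2, 0.5, 0.7]
finger_gap: 0.4
```

Run:
```python
from h import *
s=read_state();print(s["clock"],s["eef_pos"],s["finger_gap"],s["wrist_force"])
c=camera("side");cv2.imwrite("pics/s6.png",cv2.resize(c["color"][190:310,200:360,::-1],None,fx=5,fy=5,interpolation=cv2.INTER_CUBIC))
c=camera("top");cv2.imwrite("pics/t6.png",cv2.resize(c["color"][140:260,140:280,::-1],None,fx=5,fy=5,interpolation=cv2.INTER_CUBIC))
```

```text
15.45 [ 393.42164553 -160.49180068  232.4559495 ] 0.3922807708057478 [-0.2038868  0.5434338  0.7354085]
```

View pics/s6.png

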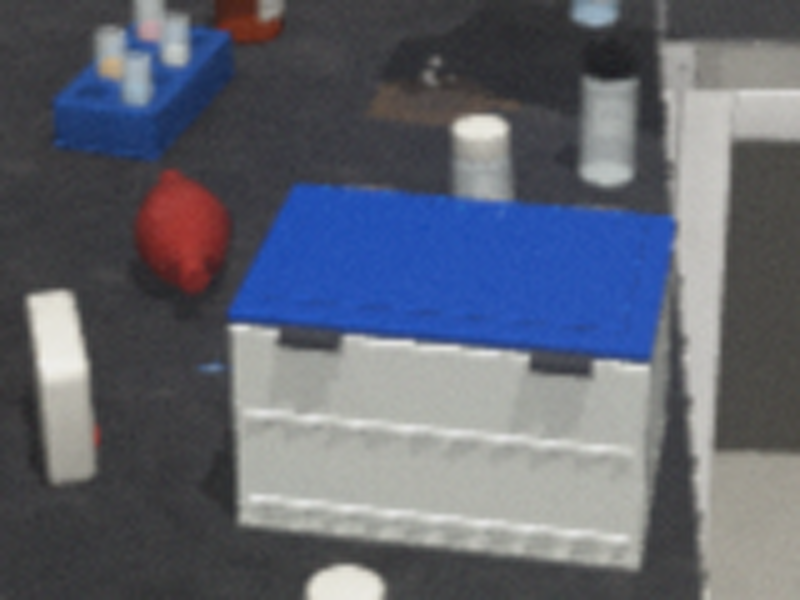

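View pics/t6.png

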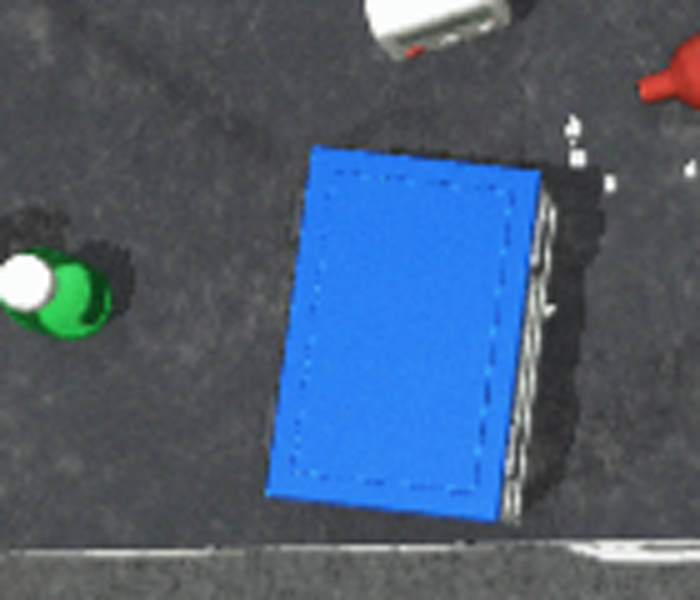

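Both views show the lid flat on the rim. I'll triangulate the free-edge corners as a check on the angle.

Run:
```python
from h import *
import pickle
k=pickle.load(open('c.pkl','rb'))
s=lambda x,y:ray(k["side"],((x+.5)/5-.5+200,(y+.5)/5-.5+190))
t=lambda x,y:ray(k["top"],((x+.5)/5-.5+140,(y+.5)/5-.5+140))
print(tri([s(298,185),t(542,171)]),tri([s(676,218),t(499,520)]),"hinge",tri([s(233,320),t(316,145)]),tri([s(650,355),t(266,494)]))
```

```text
(array([563.213042  ,  66.53693131,  90.81875592]), [np.float64(0.41660918589916995), np.float64(0.4166091858990389)]) (array([414.401845  ,  86.51983993,  90.80909303]), [np.float64(0.12676745342789061), np.float64(0.12676745342793028)]) hinge (array([576.67158321, 164.65479499,  88.12760866]), [np.float64(1.109119418143614), np.float64(1.109119418143632)]) (array([427.42496339, 185.54008988,  90.97016259]), [np.float64(0.16294923047552262), np.float64(0.1629492304754049)])
```

The free edge measures 91 mm, level with the hinge side within measurement error, so the lid is shut. Handing in.

Run:
```python
from cell import *
print(sign_off())
```

```text
the job is handed in; nothing more can be done
None
```

I packed the red-capped vial upright in the empty compartment, swung the blue lid over and pressed it shut. I then moved the arm clear and handed the job in at about 15.5 s.

- **Vial and bottle:** after I let go and lifted, the wrist picture showed the vial upright in its compartment and the bottle standing in its own. With the lid shut, neither can be seen any more.
- **Lid:** the fingertips stopped at z = 93 mm with 16 to 21 N on the wrist, which matches the height given for a shut lid. After I backed off, the side and top views showed it flat on the rim. The free-edge corners measured 90.8 mm and the hinge-side corners 88 and 91 mm, a level lid to within the roughly 2 mm calibration error.
- **What failed or disagreed:** my first two move commands were refused because I left out the turn values, and nothing moved. An early two-view measurement of the bottle disagreed by 22 mm because I had picked the white-capped vial in the side view. I discarded it and didn't use it.

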